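# Close and latch the blue sample box

### The job

The sample box with the blue latch is packed for the freezer: press its lid fully shut, then swing its blue turnbutton across the front edge of the lid, as far as it goes, to secure it, and let go. The box with the orange latch is still being filled, so do not touch it.

Things in the scene. Friction and masses are not known exactly. Their poses are not given: they have to be found in the camera images.
- blue_pivot (a point): Pivot of the blue turnbutton, mid front edge (robot side) of the fixed white box with blue lid edges, level with the bar's top, 109 mm above the bench. Axes: x from the pivot across the lid to the hinge side, y left along the front edge, z up. Box 160 (x) x 200 (y) x 90 mm tall, front face at x = 19 mm. Nothing stands over it but its own lid; other things on the bench are up to 170 mm tall.
- blue_lid (a joint): Angle (rad) of the blue box's clear lid, 8 mm thick: 0 shut, grows as its front rises. Starts part open (0.2 to 0.5), stays where left, needs 2 to 3 N at the front to push down. Shut, it covers x 17 to 179, y -102 to 102 mm from blue_pivot, top 98 mm above the bench; hinge line along y at x = 179 mm, 90 mm above the bench. Press it about x = 50, y = -50 mm, clear of the button.
- blue_latch (a joint): Angle (rad) of the blue turnbutton: 0 open, bar along the pivot's +y; grows clockwise from above; 1.57 secured, bar along +x over the lid; stop at 1.62. Starts -0.35 to 0.15, stays where left, about 2 N at the peg turns it. Bar 14 mm wide, 8 thick, end 55 mm from the pivot; upright round thumb peg 45 mm from the pivot, 14 mm across, 32 tall, top 141 mm above the bench.
- orange_box: The other box, same form and size, with an orange turnbutton and orange lid edges, lid part open up to 0.5 rad (its front then up to 175 mm above the bench): not to be touched. Origin at the centre of its underside on the bench, x to its hinge side; its latch pivot is at x = -99 mm.

How it is judged:
On the way, in this order (a step that is already met when the one before it is completed fails the run):
1. the blue box's lid is pressed shut while its turnbutton is still open (value of joint blue_lid below 0.06 rad and value of joint blue_latch below 0.6 rad), for 0.2 s.
2. the blue turnbutton is turned across the lid (value of joint blue_latch above 1.35 rad and value of joint blue_lid below 0.06 rad), for 0.2 s.
At the end, for the whole second after the job is handed in: The blue box's lid is shut (within 0.06 rad) and its turnbutton lies at rest across the lid (beyond 1.35 rad, within about 12 degrees of square) (all of step 2 and velocity of joint blue_latch between -0.05 and 0.05 rad/s); the robot touches nothing.
It fails at once if the blue turnbutton is swung over while the lid is still open (value of joint blue_latch above 0.7 rad and value of joint blue_lid above 0.1 rad).
It fails at once if the robot touches the orange-latched box (contact force between orange_box and the arm above 1 N or contact force between orange_box and the fingers above 1 N).
It also fails if it takes over 42 s, if anything falls off the work surface, if the arm or the gripper's body presses on something with over 40 N, if the wrist force passes 120 N, or if a joint passes its speed limit or range.

### The arm

A 6-joint arm with a two-finger parallel gripper is mounted at the origin on the work surface. World frame = base frame: x ahead of the robot, y to its left, z up, the work surface at z = 0. Lengths are in m, angles in rad, forces in N, time in s.
With the tool pointing down it reaches from about 0.35 to 0.775 m from the base axis. Payload 7.3 kg.
Tool frame: the origin (TCP) lies at the very end of the fingers, on their centre line; the grasp point (between the pads) lies 19 mm behind it; z points along the fingers, y is the line along which they close (so a half turn about z gives the same grasp; the last joint's range is limited). The gripper opens to 92 mm and grips with 3 to 60 N. Pads are 19 mm wide; open, the fingers measure 130 mm over their backs; the gripper's body (75 mm by 190 mm) begins 47 mm behind the grasp point.
Start: joints at [-1.476, 0.342, 1.524, -0, 1.275, -0.146], TCP at [0.125, -0.51, 0.227] pointing down, gripper open.
Joint ranges: [-2.53, 2.53], [-0.77, 2.02], [0.04, 2.7], [-1, 4.14], [0.28, 2.66], [-3.11, 3.11]. Speed limits (rad/s): [2.57, 2.57, 3.14, 3.14, 3.14, 3.14].

### API

Orientations are given as [roll, pitch, yaw] about the fixed x, y, z axes, in that order (R = Rz(yaw) Ry(pitch) Rx(roll)).
In Python, from cell import observe, read_camera, get_calibration, hand_in, search_frame gives the robot as it stands.
- The arm moves only by the tool step_arm, never from a script. Its argument "commands" is a list of rows, each an object with "translation": the shift along the tool's x, y, z in mm, a list of three; "roll": the turn about the tool's z in rad. In form: [{"translation": [x, y, z], "roll": roll}, ...]. A call has 1 to 20 rows; each row shifts and turns the commanded pose from where the row before left it, along the tool's axes as they then stand; what a row does not reach is not made up. A row lasts 1/12 s, in which the tool goes at most 41.7 mm and 7.16 degrees, less where a joint would pass 70% of its speed; a pose out of reach is approached as far as the arm can. A call is refused whole if a number of a shift passes 41.7 or a number of a turn 0.125, either way. A call with a gripper value outside its range is refused whole. "fingers" is the opening, from 0 (shut) to 1 (fully open), set as the call begins (left out, the last holds). The fingers move at their own pace and stop on an object; "grip_force" is the grip in N (left out, the last holds). Time passes only in rows, so rows that do not move let the fingers close. It gives the time, the measured TCP pose, the force, the opening and the grip force at its end, in the units of the state.
- observe(): the state, without advancing time (a new reading comes with each control period).
- read_camera(name): name is "scene" or "top" or "wrist"; returns the picture (400x640x3 uint8, red, green, blue); there is no depth.
- get_calibration(name): a dict with "camera_matrix" (3x3 intrinsics, pixels), "dist_coeffs" ([k1, k2, p1, p2, k3] as OpenCV has them; the pictures are not rectified), "world_from_camera" (4x4, takes a point from camera to world coordinates). Camera axes: x right, y up, looking along -z (the intrinsics and any distortion apply to the point x, -y, -z); pixel columns grow to the right and rows downward; lengths in m; the calibration is good to about 2 mm. A picture is of the moment at which its call begins: read the wrist's pose just before it. get_calibration takes no time and is no camera call; for the wrist camera it gives the pose at the moment of the call.
- hand_in(): hands the job in; it is judged then, once.
Trained networks look in the newest picture that a camera, given by its name, has taken for a name from the list of things; names that differ only in an ending like _2 or _b are one class to them, and where a whole thing is asked for, a point or a joint stands for the part that bears it (a point fixed in the world has none). Each returns a list of dicts, best first, with "confidence" (0 to 1); they miss things now and then, are a little off and sometimes report something else, mostly with a low value. They report only what shows in the picture. A call takes as long as a camera call.
- search_frame(camera, name): "at" ([x, y, z] in m, in world coordinates, good to about 4 mm: the middle of the surface that is visible of it).
The state is a dict: "time": time; "qpos": joint angles; "qvel": joint speeds; "joint_efforts": joint torques, N m; "tool_pos": TCP position; "tool_rot": TCP orientation; "contact_force": force on the tool from outside, world axes, zero at the start; "torque": the same for the moment, N m; "opening": finger opening in m; "grip_force": force on a finger pad.
Only numpy, scipy, OpenCV 4.12 (cv2) and the standard library are available. Lean on these libraries where they do the work, as an engineer would, in place of code of your own. Each camera call takes 0.05 s, during which the arm holds its last target. There are 200 camera calls.

## Working session

There is one attempt and no reset: what is moved stays moved. The work goes in short steps, Python scripts to look and compute and a tool call to move; the robot and the scene stay as the last step left them, time stands still between calls to the robot, and variables do not carry over. Pictures are saved under pics/ and viewed, at most 10 in all, crops included, and the job is handed in when it is done.

Besides the shell and the picture viewer there is one more tool, called by a JSON object that holds its "api" and its "payload", one argument or row to a line. step_arm: Moves the arm, as the interface text tells. Its arguments: {"type":"object","properties":{"commands":{"type":"array"},"fingers":{"type":"number"},"grip_force":{"type":"number"}},"required":["commands"]}

```bash
mkdir -p pics; python3 - <<'E'
from cell import *
import cv2,numpy as np
s=observe();print(s['time'],s['tool_pos'],s['tool_rot'],s['contact_force'])
for c in ['top','scene']:
    im=read_camera(c);cv2.imwrite(f'pics/{c}0.png',im[:,:,::-1])
    for n in ['blue_pivot','blue_lid','blue_latch','orange_box']:
        print(c,n,[(np.round(d['at'],3).tolist(),round(d['confidence'],2)) for d in search_frame(c,n)])
    k=get_calibration(c);print(k)
E
```

```text
0.0 [ 0.12521082 -0.50944349  0.22605864] [-3.14011139e+00 -2.15441076e-04  2.40884211e-01] [0.32171706 0.24963465 1.44007745]
top blue_pivot [([0.558, 0.198, 0.124], 0.94)]
top blue_lid [([0.579, 0.203, 0.138], 0.74)]
top blue_latch [([0.474, 0.206, 0.11], 0.48)]
top orange_box [([0.611, -0.155, 0.119], 0.9)]
{'camera_matrix': array([[435.02389561,   0.        , 319.91886271],
       [  0.        , 435.02389561, 202.55166872],
       [  0.        ,   0.        ,   1.        ]]), 'dist_coeffs': array([-0.05234801,  0.        ,  0.        ,  0.        ,  0.        ]), 'world_from_camera': array([[ 0.01402671,  0.98475387, -0.17338706,  0.44614512],
       [-0.99989993,  0.01349561, -0.00424168, -0.02757151],
       [-0.00183705,  0.1734292 ,  0.98484463,  1.0268456 ],
       [ 0.        ,  0.        ,  0.        ,  1.        ]])}
scene blue_pivot [([0.585, 0.16, 0.116], 0.64)]
scene blue_lid [([0.585, 0.184, 0.137], 0.8)]
scene blue_latch [([0.473, 0.212, 0.108], 0.46)]
scene orange_box [([0.633, -0.17, 0.118], 0.87)]
{'camera_matrix': array([[484.83244828,   0.        , 329.11057291],
       [  0.        , 484.83244828, 195.63468735],
       [  0.        ,   0.        ,   1.        ]]), 'dist_coeffs': array([-0.15267637,  0.        ,  0.        ,  0.        ,  0.        ]), 'world_from_camera': array([[ 0.86886552, -0.42054657,  0.26117673,  0.83267672],
       [ 0.49497482,  0.72891497, -0.47295126, -0.43038633],
       [ 0.0085224 ,  0.54020695,  0.84148905,  0.87286985],
       [ 0.        ,  0.        ,  0.        ,  1.        ]])}
```

View pics/top0.png

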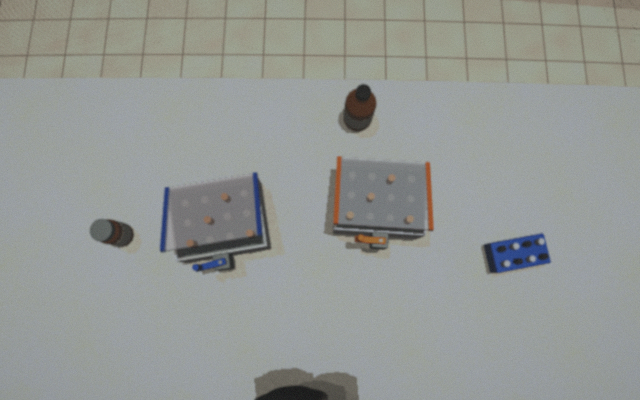

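View pics/scene0.png

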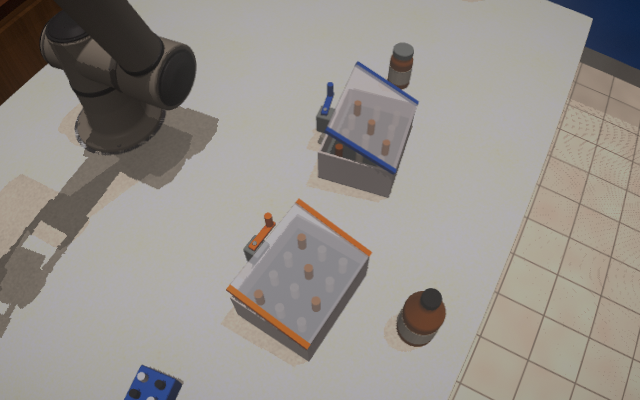

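The top view shows the blue box on the left: lid about (165-262, 175-255), its turnbutton pivot near (222,262) and peg near (197,268). The orange box is at the centre. The scene view agrees, with the blue latch near (328,100). I'll zoom in on the latch in both views.

```bash
python3 - <<'E'
import cv2,numpy as np
a=cv2.imread('pics/top0.png')[165:285,150:285];b=cv2.imread('pics/scene0.png')[55:205,300:430]
a=cv2.resize(a,(400,356),interpolation=cv2.INTER_CUBIC);b=cv2.resize(b,(390,450),interpolation=cv2.INTER_CUBIC)
o=np.zeros((450,790,3),np.uint8);o[:356,:400]=a;o[:,400:]=b;cv2.imwrite('pics/z.png',o)
E
```

```text
(no output)
```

View pics/z.png

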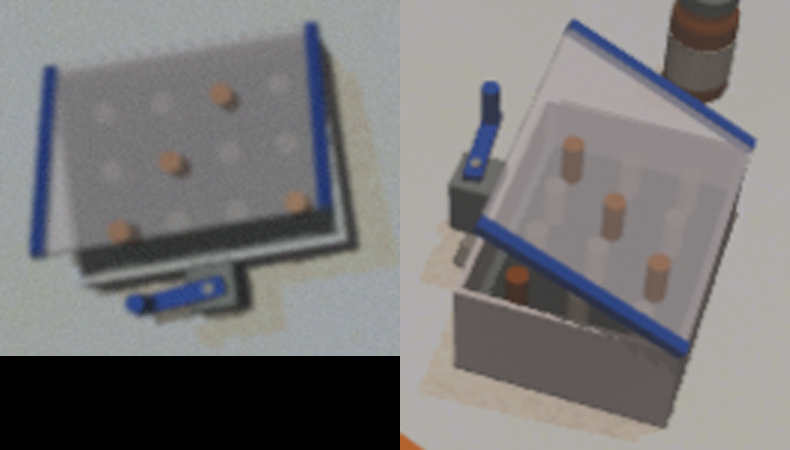

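The zoom shows the pivot screw at top (221,262) and scene (325,109), and the peg top at top (195,267) and scene (330,84). The front rim runs from top (180,259) to (268,247).

```bash
cat > h.py <<'E'
from cell import *
import cv2,numpy as np
def px2w(c,uv,z):
    k=get_calibration(c);T=k['world_from_camera']
    p=cv2.undistortPoints(np.array([[uv]],float),k['camera_matrix'],k['dist_coeffs'])[0,0]
    d=T[:3,:3]@[p[0],-p[1],-1];o=T[:3,3];return o+d*(z-o[2])/d[2]
def w2px(c,P):
    k=get_calibration(c);T=k['world_from_camera'];q=(np.atleast_2d(P)-T[:3,3])@T[:3,:3]
    return cv2.projectPoints(q*[1,-1,-1],np.zeros(3),np.zeros(3),k['camera_matrix'],k['dist_coeffs'])[0][:,0]
E
python3 - <<'E'
from h import *
p=px2w
for n,c,u,z in [('piv','top',(220.9,262.1),.109),('piv','scene',(325,109),.109),('peg','top',(195.2,267.1),.141),('peg','scene',(330.3,84),.141)]: print(n,c,p(c,u,z))
a,b=p('top',(180.4,259.4),.09),p('top',(268.1,246.9),.09);print('front',a,b,np.linalg.norm(a-b),np.arctan2(-(a-b)[0],(a-b)[1]))
a,b=p('top',(166.9,187.9),.098),p('top',(255.3,173.4),.098);print('hinge',a,b,np.linalg.norm(a-b),np.arctan2(-(a-b)[0],(a-b)[1]))
# lid angle fit by projection
P=(p('top',(220.9,262.1),.109)+p('scene',(325,109),.109))/2
for yaw in (.12,.15,.18):
  R=np.array([[np.cos(yaw),-np.sin(yaw)],[np.sin(yaw),np.cos(yaw)]])
  for th in (.3,.4,.5):
    pts=[]
    for y in (.102,-.102):
      l=np.array([.179-.162*np.cos(th)-.008*np.sin(th)*-1*-1,y]);w=R@l
      pts.append([P[0]+w[0],P[1]+w[1],.09+.162*np.sin(th)+.008*np.cos(th)])
    print(yaw,th,w2px('top',pts).round(1).tolist(),w2px('scene',pts).round(1).tolist())
E
```

```text
piv top [0.47789822 0.182562   0.109     ]
piv scene [0.47964962 0.18479982 0.109     ]
peg top [0.46580221 0.22715625 0.141     ]
peg scene [0.46813366 0.2272319  0.141     ]
front [0.4827514 0.274957  0.09     ] [0.51268802 0.08657339 0.09      ] 0.19074743374448352 0.15759533396386555
hinge [0.63774879 0.31304531 0.098     ] [0.672771   0.11933622 0.098     ] 0.19684960528737092 0.17886579221610652
0.12 0.3 [[165.8, 255.3], [265.6, 244.9]] [[352.1, 68.9], [314.1, 135.2]]
0.12 0.4 [[163.1, 252.5], [264.5, 241.9]] [[354.5, 64.3], [316.3, 131.0]]
0.12 0.5 [[160.4, 248.9], [263.3, 238.1]] [[357.6, 60.1], [319.3, 127.1]]
0.15 0.3 [[165.6, 256.8], [265.1, 243.4]] [[350.9, 68.4], [315.7, 135.4]]
0.15 0.4 [[162.8, 254.1], [263.9, 240.5]] [[353.3, 63.7], [317.9, 131.1]]
0.15 0.5 [[160.0, 250.5], [262.6, 236.6]] [[356.4, 59.4], [321.0, 127.2]]
0.18 0.3 [[165.4, 258.4], [264.6, 242.0]] [[349.6, 67.8], [317.3, 135.6]]
0.18 0.4 [[162.5, 255.7], [263.3, 239.0]] [[352.1, 63.2], [319.6, 131.3]]
0.18 0.5 [[159.6, 252.1], [261.9, 235.2]] [[355.2, 58.8], [322.7, 127.2]]
```

{"api": "step_arm", "payload": {
  "commands": [
    {"translation": [26, -25, 0], "roll": 0},
    {"translation": [26, -25, 0], "roll": 0},
    {"translation": [26, -25, 0], "roll": 0},
    {"translation": [26, -25, 0], "roll": 0},
    {"translation": [26, -25, 0], "roll": 0},
    {"translation": [26, -25, 0], "roll": 0},
    {"translation": [26, -25, 0], "roll": 0},
    {"translation": [26, -25, 0], "roll": 0},
    {"translation": [26, -25, 0], "roll": 0},
    {"translation": [26, -25, 0], "roll": 0},
    {"translation": [26, -25, 0], "roll": 0},
    {"translation": [26, -25, 0], "roll": 0},
    {"translation": [26, -25, 0], "roll": 0},
    {"translation": [26, -25, 0], "roll": 0},
    {"translation": [26, -25, 0], "roll": 0},
    {"translation": [26, -25, 0], "roll": 0},
    {"translation": [26, -25, 0], "roll": 0},
    {"translation": [26, -25, 0], "roll": 0},
    {"translation": [26, -25, 0], "roll": 0},
    {"translation": [0, 0, 0], "roll": 0}
  ],
  "fingers": 0
}}

```text
time: 2.17
tool_pos: [0.4941, 0.0738, 0.2266]
tool_rot: [-3.14, -0.002, 0.245]
contact_force: [-0.1, 0.3, -0.6]
opening: 0.0005
grip_force: 0.0
```

{"api": "step_arm", "payload": {
  "commands": [
    {"translation": [20, -19, 0], "roll": 0},
    {"translation": [20, -19, 0], "roll": 0},
    {"translation": [18, -19, 0], "roll": 0},
    {"translation": [0, 0, 15], "roll": 0},
    {"translation": [0, 0, 15], "roll": 0},
    {"translation": [0, 0, 15], "roll": 0},
    {"translation": [0, 0, 15], "roll": 0},
    {"translation": [0, 0, 8], "roll": 0},
    {"translation": [0, 0, 8], "roll": 0},
    {"translation": [0, 0, 8], "roll": 0},
    {"translation": [0, 0, 8], "roll": 0},
    {"translation": [0, 0, 8], "roll": 0},
    {"translation": [0, 0, 8], "roll": 0},
    {"translation": [0, 0, 8], "roll": 0},
    {"translation": [0, 0, 5], "roll": 0},
    {"translation": [0, 0, 0], "roll": 0}
  ]
}}

```text
time: 3.5
tool_pos: [0.5338, 0.1383, 0.1044]
tool_rot: [-3.141, 0.002, 0.241]
contact_force: [0.4, -0.5, 0.1]
opening: 0.0005
grip_force: 0.0
```

{"api": "step_arm", "payload": {
  "commands": [
    {"translation": [0, 0, 2], "roll": 0},
    {"translation": [0, 0, 2], "roll": 0},
    {"translation": [0, 0, 2], "roll": 0},
    {"translation": [0, 0, 1], "roll": 0},
    {"translation": [0, 0, 1], "roll": 0},
    {"translation": [0, 0, 0], "roll": 0},
    {"translation": [0, 0, 0], "roll": 0},
    {"translation": [0, 0, 0], "roll": 0}
  ]
}}

```text
time: 4.17
tool_pos: [0.5345, 0.1384, 0.0982]
tool_rot: [3.141, -0.001, 0.241]
contact_force: [-1.4, -1.0, 5.5]
opening: 0.0004
grip_force: 2.8
```

{"api": "step_arm", "payload": {
  "commands": [
    {"translation": [0, 0, 1], "roll": 0},
    {"translation": [0, 0, 1], "roll": 0},
    {"translation": [0, 0, 0], "roll": 0},
    {"translation": [0, 0, 0], "roll": 0},
    {"translation": [0, 0, 0], "roll": 0}
  ]
}}

```text
time: 4.58
tool_pos: [0.5346, 0.1384, 0.0978]
tool_rot: [3.141, -0.002, 0.241]
contact_force: [-6.7, -1.1, 18.0]
opening: 0.0004
grip_force: 9.1
```

{"api": "step_arm", "payload": {
  "commands": [
    {"translation": [0, 0, -10], "roll": 0},
    {"translation": [0, 0, -20], "roll": 0},
    {"translation": [0, 0, -25], "roll": 0},
    {"translation": [0, 0, -25], "roll": 0},
    {"translation": [0, 0, -10], "roll": 0},
    {"translation": [0, 0, 0], "roll": 0}
  ]
}}

```text
time: 5.08
tool_pos: [0.536, 0.1386, 0.1881]
tool_rot: [3.141, -0.005, 0.241]
contact_force: [0.6, 0.1, -0.4]
opening: 0.0005
grip_force: 0.0
```

```bash
python3 - <<'E'
from h import *
o=np.zeros((400,800,3),np.uint8)
im=read_camera('scene')[:,:,::-1];cv2.imwrite('pics/s1.png',im);o[:,:390]=cv2.resize(im[55:205,290:430],(390,400),interpolation=cv2.INTER_CUBIC)
im=read_camera('wrist')[:,:,::-1];cv2.imwrite('pics/w1.png',im);o[:256,390:]=cv2.resize(im,(410,256))
cv2.imwrite('pics/c1.png',o);print(observe()['tool_pos'],observe()['qpos'])
for c in('scene','wrist'):print(search_frame(c,'blue_latch'))
E
```

```text
[0.53411841 0.13838679 0.18482805] [ 1.14643928e-01  4.26969813e-01  1.51419546e+00 -7.08738403e-05
  1.20109314e+00  1.44469262e+00]
[]
[{'at': [0.4749, 0.2197, 0.1049], 'confidence': 0.85}]
```

View pics/c1.png

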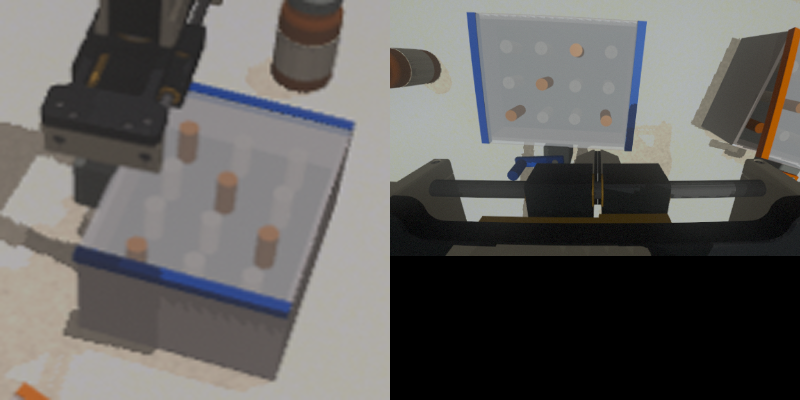

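The lid is shut and the button is still open, with the peg at wrist pixel ≈(195,269). Next I go above the peg, turning the tool so the fingers close along the arc.

{"api": "step_arm", "payload": {
  "commands": [
    {"translation": [-11, -25.5, 0], "roll": 0},
    {"translation": [-11, -25.5, 0], "roll": 0},
    {"translation": [-11, -25.5, 0], "roll": 0},
    {"translation": [-11, -25.5, 0], "roll": 0},
    {"translation": [0, 0, 0], "roll": -0.123},
    {"translation": [0, 0, 0], "roll": -0.123},
    {"translation": [0, 0, 0], "roll": -0.123},
    {"translation": [0, 0, 0], "roll": -0.123},
    {"translation": [0, 0, 0], "roll": -0.123},
    {"translation": [0, 0, 0], "roll": -0.123},
    {"translation": [0, 0, 0], "roll": -0.123},
    {"translation": [0, 0, 0], "roll": -0.123},
    {"translation": [0, 0, 0], "roll": -0.123},
    {"translation": [0, 0, 0], "roll": -0.123},
    {"translation": [0, 0, 0], "roll": -0.123},
    {"translation": [0, 0, 0], "roll": -0.123},
    {"translation": [0, 0, 0], "roll": -0.123},
    {"translation": [0, 0, 0], "roll": 0}
  ],
  "fingers": 0.5,
  "grip_force": 8
}}

```text
time: 6.78
tool_pos: [0.4667, 0.2267, 0.1841]
tool_rot: [-3.139, 0.0, 1.844]
contact_force: [0.3, -0.3, -0.0]
opening: 0.046
grip_force: 0.0
```

```bash
python3 - <<'E'
from h import *
s=observe();print(s['tool_pos'],s['tool_rot'],s['qpos'])
im=read_camera('wrist')[:,:,::-1].copy()
print([(d['at'],d['confidence']) for d in search_frame('wrist','blue_latch')])
for P in ([.467,.2272,.141],[.479,.184,.109]):
    u=w2px('wrist',P)[0];print(u);cv2.drawMarker(im,tuple(int(v) for v in u),(0,255,0),0,8)
cv2.imwrite('pics/w2.png',im)
E
```

```text
[0.46668052 0.22674306 0.18412272] [-3.13866038e+00  2.01550936e-04  1.84420290e+00] [ 3.04556187e-01  3.71221744e-01  1.60490731e+00 -1.19688060e-04
  1.16840073e+00  3.11969438e-02]
[([0.4681, 0.2191, 0.108], 0.76)]
[324.80535556 221.25652763]
[324.98283068 255.45349479]
```

View pics/w2.png

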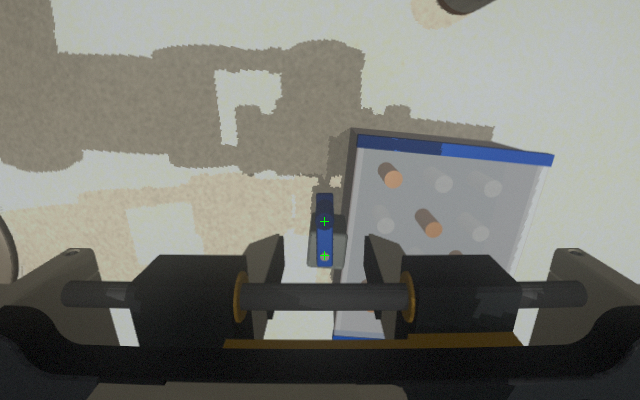

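The projected peg top (325,221) and pivot (325,255) both lie on the bar, and the peg is centred between the fingers. I'll descend and grip.

{"api": "step_arm", "payload": {
  "commands": [
    {"translation": [0, 0, 16], "roll": 0},
    {"translation": [0, 0, 16], "roll": 0},
    {"translation": [0, 0, 16], "roll": 0},
    {"translation": [0, 0, 10], "roll": 0},
    {"translation": [0, 0, 5], "roll": 0},
    {"translation": [0, 0, 0], "roll": 0},
    {"translation": [0, 0, 0], "roll": 0}
  ]
}}

```text
time: 7.47
tool_pos: [0.4676, 0.2271, 0.1229]
tool_rot: [3.141, 0.0, 1.839]
contact_force: [0.8, 0.5, 0.3]
opening: 0.0456
grip_force: 0.0
```

{"api": "step_arm", "payload": {
  "commands": [
    {"translation": [0, 0, 0], "roll": 0},
    {"translation": [0, 0, 0], "roll": 0},
    {"translation": [0, 0, 0], "roll": 0},
    {"translation": [0, 0, 0], "roll": 0},
    {"translation": [0, 0, 0], "roll": 0},
    {"translation": [0, 0, 0], "roll": 0}
  ],
  "fingers": 0
}}

```text
time: 7.97
tool_pos: [0.4674, 0.227, 0.1229]
tool_rot: [3.141, -0.0, 1.84]
contact_force: [0.1, -0.3, 1.7]
opening: 0.0137
grip_force: 8.0
```

{"api": "step_arm", "payload": {
  "commands": [
    {"translation": [-0.2, 4.5, 0], "roll": 0.1},
    {"translation": [-0.2, 4.5, 0], "roll": 0.1},
    {"translation": [-0.2, 4.5, 0], "roll": 0.1},
    {"translation": [-0.2, 4.5, 0], "roll": 0.1},
    {"translation": [-0.2, 4.5, 0], "roll": 0.1},
    {"translation": [-0.2, 4.5, 0], "roll": 0.1},
    {"translation": [0, 0, 0], "roll": 0}
  ]
}}

```text
time: 8.55
tool_pos: [0.4946, 0.2261, 0.1228]
tool_rot: [3.141, 0.0, 1.236]
contact_force: [0.3, -0.4, 1.2]
opening: 0.0139
grip_force: 8.0
```

{"api": "step_arm", "payload": {
  "commands": [
    {"translation": [-0.2, 4.5, 0], "roll": 0.1},
    {"translation": [-0.2, 4.5, 0], "roll": 0.1},
    {"translation": [-0.2, 4.5, 0], "roll": 0.1},
    {"translation": [-0.2, 4.5, 0], "roll": 0.1},
    {"translation": [-0.2, 4.5, 0], "roll": 0.1},
    {"translation": [-0.2, 4.5, 0], "roll": 0.1},
    {"translation": [-0.2, 4.5, 0], "roll": 0.1},
    {"translation": [-0.2, 4.5, 0], "roll": 0.1},
    {"translation": [-0.2, 4.5, 0], "roll": 0.1},
    {"translation": [-0.2, 4.5, 0], "roll": 0.1},
    {"translation": [0, 0, 0], "roll": 0}
  ]
}}

```text
time: 9.47
tool_pos: [0.5232, 0.1941, 0.1228]
tool_rot: [3.141, 0.0, 0.239]
contact_force: [-0.6, -1.3, 1.8]
opening: 0.0137
grip_force: 8.0
```

{"api": "step_arm", "payload": {
  "commands": [
    {"translation": [0, 2.2, 0], "roll": 0.05},
    {"translation": [0, 2.2, 0], "roll": 0.05},
    {"translation": [0, 1, 0], "roll": 0},
    {"translation": [0, 0, 0], "roll": 0},
    {"translation": [0, 0, 0], "roll": 0}
  ]
}}

```text
time: 9.88
tool_pos: [0.5241, 0.1895, 0.1228]
tool_rot: [-3.141, 0.0, 0.143]
contact_force: [-2.2, 0.5, 2.8]
opening: 0.0136
grip_force: 8.0
```

{"api": "step_arm", "payload": {
  "commands": [
    {"translation": [0, 1.5, 0], "roll": 0},
    {"translation": [0, 0, 0], "roll": 0},
    {"translation": [0, 0, 0], "roll": 0}
  ]
}}

```text
time: 10.13
tool_pos: [0.5242, 0.1892, 0.1228]
tool_rot: [-3.139, -0.0, 0.142]
contact_force: [-3.0, 5.9, 2.8]
opening: 0.0134
grip_force: 8.0
```

The button is at its stop: the force rose and the peg stopped moving. I'll ease off, release and lift.

{"api": "step_arm", "payload": {
  "commands": [
    {"translation": [0, -1.5, 0], "roll": 0},
    {"translation": [0, 0, 0], "roll": 0},
    {"translation": [0, 0, 0], "roll": 0},
    {"translation": [0, 0, 0], "roll": 0},
    {"translation": [0, 0, 0], "roll": 0},
    {"translation": [0, 0, 0], "roll": 0}
  ],
  "fingers": 0.5
}}

```text
time: 10.63
tool_pos: [0.5245, 0.1891, 0.1226]
tool_rot: [3.141, -0.0, 0.14]
contact_force: [0.7, -0.2, -0.1]
opening: 0.0446
grip_force: 0.0
```

{"api": "step_arm", "payload": {
  "commands": [
    {"translation": [0, 0, -10], "roll": 0},
    {"translation": [0, 0, -20], "roll": 0},
    {"translation": [0, 0, -30], "roll": 0},
    {"translation": [0, 0, -30], "roll": 0},
    {"translation": [0, 0, -30], "roll": 0},
    {"translation": [-20, 0, -10], "roll": 0},
    {"translation": [-20, 0, 0], "roll": 0},
    {"translation": [-20, 0, 0], "roll": 0},
    {"translation": [-20, 0, 0], "roll": 0},
    {"translation": [0, 0, 0], "roll": 0},
    {"translation": [0, 0, 0], "roll": 0}
  ]
}}

```text
time: 11.55
tool_pos: [0.445, 0.1781, 0.2539]
tool_rot: [3.142, -0.002, 0.14]
contact_force: [0.6, 0.9, -0.4]
opening: 0.046
grip_force: 0.0
```

```bash
python3 - <<'E'
from h import *
o=np.zeros((400,800,3),np.uint8)
im=read_camera('scene')[:,:,::-1];o[:,:390]=cv2.resize(im[55:205,290:430],(390,400),interpolation=cv2.INTER_CUBIC)
im=read_camera('wrist')[:,:,::-1];o[:256,390:]=cv2.resize(im,(410,256))
cv2.imwrite('pics/c3.png',o)
E
```

```text
(no output)
```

View pics/c3.png

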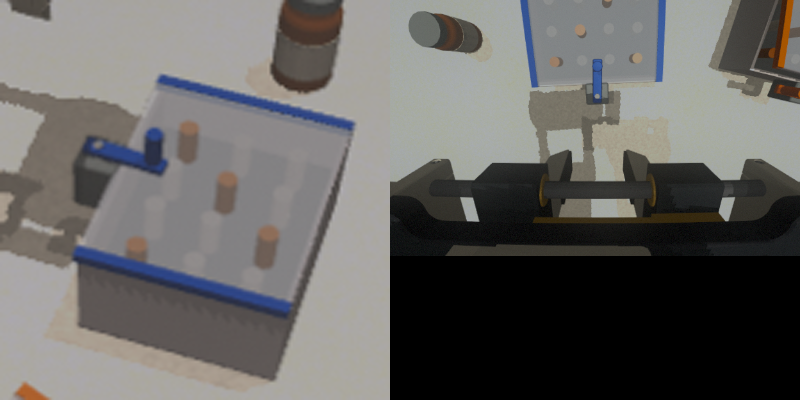

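The lid is shut and the blue bar lies square across the front edge (peg at crop (153,145)). The gripper is clear of everything.

```bash
python3 -c "from cell import *;print(hand_in())"
```

```text
the job is handed in; nothing more can be done
None
```

The blue box's lid is pressed shut and its turnbutton is swung across to the stop and released; the job was handed in at about 12 s, the orange box was not touched, and no verdict came back.

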